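Open the port tester's drawer and hold up its cover

TASK

Pull the drawer of the low grey port tester out until it stops, then swing up the hinged clear cover over the docking station in it (it has a bail handle) and hold it open at 60 degrees from shut (give or take 5), so that I can change the dock. The cover drops shut when let go, so finish with the gripper still holding it up, the drawer still fully out and the dock still sitting in its nest. Do not push the other things on the bench about.

Things in the scene. Friction and masses are not known exactly. Their poses are not given: they have to be found in the camera images.
- tester: low grey sheet-metal box, fixed on the bench: 350 mm wide, 200 deep, roof 125 above the bench, a drawer in its front. Origin: on the bench, straight below the middle of the shut drawer's front face. x points into the box (the drawer comes out along -x, towards the robot), y along its front to the left as the robot sees it, z up.
- drawer (a joint): how far the drawer is pulled out, m: 0 shut (as it starts), 0.135 at its stop. The runners rub with about 5 N and hold the drawer where it is left. Drawer front: 270 mm wide, 12 thick, flush with the box when shut, upper edge 110 above the bench; the drawer's sides are low (46 above the bench).
- pull_bar (a point): middle of the drawer's pull: a round dark steel bar, 11 mm thick, 130 long, level and parallel to the drawer front (tester y), 100 above the bench, its axis 35 in front of the drawer front (29 clear between), on a thin stud 55 mm either side of the middle. Free in front, above and below. Moves with the drawer; axes as the tester's.
- cover_hinge (a joint): angle of the hold-down cover, rad: 0 shut and level, growing as its right-hand edge with the bail swings up and over to the left (tester +y); limit 1.48. 60 degrees is 1.047. Nearly free hinge: the cover's weight (0.2 to 0.4 kg) shuts it from any angle.
- cover: hold-down cover over the dock in the drawer: aluminium frame with clear window, 106 mm along its hinge (tester x), 160 from the hinge (left, tester +y) to its right-hand edge, 8 thick; a bail handle sticks out of that edge in the cover's plane. Inside the box until the drawer is out, then reached from above. Origin: hinge_axis; x along the hinge, -y towards the bail, z out of its upper face.
- hinge_axis (a point): middle of the cover's hinge, which runs along tester x at the left of the drawer, 88 mm above the bench; 75 mm behind the drawer front's outer face, 100 left of the drawer's middle; moves with the drawer.
- bail_bar (a point): middle of the grip bar of the cover's bail handle: a round dark steel bar 11 mm thick, parallel to the hinge and 196 from its axis; 81 free between its two side arms. From the bar's axis to the cover's edge: 36. With the cover shut the bar runs along tester x, 88 above the bench, 58 above the drawer's floor, 31 inside the drawer's right-hand side.
- nest (a point): middle of the nest in the drawer, on the plate the dock stands on, 40 mm above the bench; axes as the tester's, moves with the drawer.
- test_dock: the docking station under the cover: loose aluminium box with black ribbed ends, 84 x 130 x 38 mm, standing in the nest between low corner locators; origin: centre of its underside.
- next_dock: the next docking station, waiting on the tester's roof: same aluminium box, 84 x 130 x 38 mm; origin: centre of its underside. Leave alone.
- slim_hub: slim dark bar-shaped hub, 120 x 32 x 12 mm, lying on the bench to the left of the drawer's path; origin: centre of its underside. Leave alone.
- tape_roll: roll of pale tape lying flat on the bench to the right of the drawer's path, 100 mm across, 24 mm high; origin: centre of its underside. Leave alone.
- pen_cup: grey pen cup with pens, 76 mm across, 160 mm high with the pens, on the bench to the left of the tester; origin: centre of its underside. Leave alone.
- mouse: black computer mouse, 105 x 60 x 34 mm, on its grey pad at the right of the bench; origin: centre of its underside. Leave alone.
- plate_dock: a third docking station, 84 x 130 x 38 mm, on the copper-coloured drilled plate at the left of the bench; origin: centre of its underside. Leave alone.
- screwdriver: black-handled screwdriver, 170 mm long, lying on the bench to the left in front of the robot; origin: underside, near its middle. Leave alone.

How it is judged:
By the outcome, as a careful person would: the job done as asked, in the order asked, and still so for the second after the job is handed in, while the arm keeps its last pose, push and grip.
It also fails if it takes over 50 s, if anything falls off the work surface, if the arm or the gripper's body presses on something with over 40 N, if the wrist force passes 120 N, or if a joint passes its speed limit or range.

ROBOT

A 6-joint arm with a two-finger parallel gripper is mounted at the origin on the work surface. World frame = base frame: x ahead of the robot, y to its left, z up, the work surface at z = 0. Lengths are in m, angles in rad, forces in N, time in s.
With the tool pointing down it reaches from about 0.35 to 0.85 m from the base axis. Payload 8.1 kg.
Tool frame: the origin (TCP) lies at the centre of the arm's flange, where the gripper is bolted on; the fingertips stand 186 mm ahead of it and the grasp point (between the pads) lies 167 mm ahead of it (robot.grasp_offset is the distance from the TCP to the grasp point, in m); z points along the fingers, y is the line along which they close (so a half turn about z gives the same grasp; the last joint's range is limited). The gripper opens to 93 mm and grips with 3 to 60 N. Pads are 15 mm wide; open, the fingers measure 128 mm over their backs; the gripper's body (75 mm by 188 mm) begins 65 mm behind the grasp point.
Start: joints at [-1.373, 0.13, 1.488, -0, 1.523, -0.085], TCP at [0.167, -0.576, 0.405] pointing down, gripper open.
Joint ranges: [-2.96, 2.96], [-0.89, 2.26], [0.02, 2.5], [-1.34, 4.48], [0, 2.73], [-2.66, 2.66]. Speed limits (rad/s): [2.39, 2.39, 2.79, 3.14, 3.14, 3.14].

INTERFACE

Orientations are given as a rotation vector (axis times angle).
In Python, from plant import robot gives the robot as it stands.
- The arm moves only by the tool drive_tool, never from a script. Its argument "moves" is one flat list of numbers, 7 for each row, row after row: the finger opening in mm, from 0 to 93, then the shift along the tool's x, y, z in mm, then the turn, a rotation vector about the tool's x, y, z in degrees. A call has 1 to 8 rows; each row shifts and turns the commanded pose from where the row before left it, along the tool's axes as they then stand; what a row does not reach is not made up. A row lasts 1/10 s, in which the tool goes at most 50 mm and 8.59 degrees, less where a joint would pass 70% of its speed; a pose out of reach is approached as far as the arm can. A call is refused whole if a number of a shift passes 50 or a number of a turn 8.59, either way. A call with a gripper value outside its range is refused whole. The fingers move at their own pace and stop on an object; "grip_force" is the grip in N (left out, the last holds). Time passes only in rows, so rows that do not move let the fingers close. It gives the time, the measured TCP pose, the force, the opening and the grip force at its end, in the units of the state.
- robot.read_state(): the state, without advancing time (a new reading comes with each control period).
- robot.read_camera(name): name is "scene" or "top" or "wrist"; returns a dict with "color" (480x640x3 uint8, red, green, blue), "depth" (480x640 float32, m along the optical axis (not along the pixel's ray), 0 where there is no reading), "mtx" (3x3 intrinsics, pixels), "dist_coeffs" ([k1, k2, p1, p2, k3] as OpenCV has them; the pictures are not rectified), "R" (3x3) and "t" (3): a world point X has camera coordinates R X + t. Camera axes: x right, y down, z forward; pixel columns grow to the right and rows downward; lengths in m; the calibration is good to about 2 mm. A picture is of the moment at which its call begins.
- robot.close_job(): hands the job in; it is judged then, once.
The state is a dict: "t": time; "q": joint angles; "dq": joint speeds; "joint_torque": joint torques, N m; "tool_pos": TCP position; "orientation": TCP orientation; "force": force on the tool from outside, world axes, zero at the start; "wrist_torque": the same for the moment, N m; "opening": finger opening in m; "gripper_force": force on a finger pad.
Only numpy, scipy, OpenCV 4.12 (cv2) and the standard library are available. Lean on these libraries where they do the work, as an engineer would, in place of code of your own. Each camera call takes 0.05 s, during which the arm holds its last target. There are 200 camera calls.

## Working session

There is one attempt and no reset: what is moved stays moved. The work goes in short steps, Python scripts to look and compute and a tool call to move; the robot and the scene stay as the last step left them, time stands still between calls to the robot, and variables do not carry over. Pictures are saved under pics/ and viewed, at most 10 in all, crops included, and the job is handed in when it is done.

Besides the shell and the picture viewer there is one more tool, called after "Request:" as name(argument=value, ...) on one line, values as JSON. drive_tool: Moves the arm, as the interface text tells. Its arguments: {"type":"object","properties":{"moves":{"type":"array","items":{"type":"number"}},"grip_force":{"type":"number"}},"required":["moves"]}

```bash
mkdir -p pics; ls; python3 - <<'E'
from plant import robot
import cv2,numpy as np,pickle
d={}
for n in("scene","top"):
    c=robot.read_camera(n);d[n]=c
    cv2.imwrite(f"pics/{n}0.png",c["color"][:,:,::-1])
    print(n,c["mtx"].round(1).tolist(),c["dist_coeffs"],(-c["R"].T@c["t"]).round(3),c["R"].round(2).tolist())
pickle.dump(d,open("d0.pkl","wb"))
print(robot.read_state(),robot.grasp_offset)
E
```

```text
pics
scene [[558.4, 0.0, 320.9], [0.0, 558.4, 242.7], [0.0, 0.0, 1.0]] [-0.1470896  0.         0.         0.         0.       ] [1.457 0.791 1.371] [[-0.66, 0.75, 0.0], [0.54, 0.47, -0.7], [-0.53, -0.46, -0.71]]
top [[444.3, 0.0, 315.3], [0.0, 444.3, 239.5], [0.0, 0.0, 1.0]] [-0.03773084  0.          0.          0.          0.        ] [ 0.294 -0.031  1.3  ] [[-0.01, -1.0, -0.01], [-0.98, 0.01, -0.19], [0.19, 0.01, -0.98]]
{'t': 0.1, 'q': array([-1.37339936e+00,  1.31106140e-01,  1.48916091e+00, -4.69076523e-05,
        1.52298972e+00, -8.53508233e-02]), 'dq': array([ 0.00049826, -0.00071568, -0.00305888, -0.00045021, -0.00015739,
       -0.00172768]), 'joint_torque': array([ 1.43962221e-03, -5.61338067e+01, -4.93100202e+01,  7.69671751e-02,
        2.90146231e-02, -6.42180794e-05]), 'tool_pos': array([ 0.16739893, -0.5759663 ,  0.40378504]), 'orientation': array([-3.10860723e+00, -4.42430996e-01,  2.19730360e-04]), 'force': array([-0.44446477, -0.10605728,  0.09719326]), 'wrist_torque': array([-0.02264691, -0.00164622,  0.00341867]), 'gripper_force': 0.0, 'opening': 0.09322076051458562} 0.1673
```

View pics/top0.png

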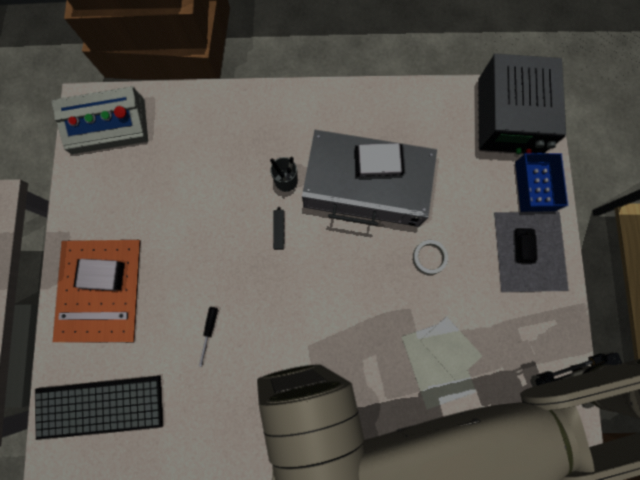

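View pics/scene0.png

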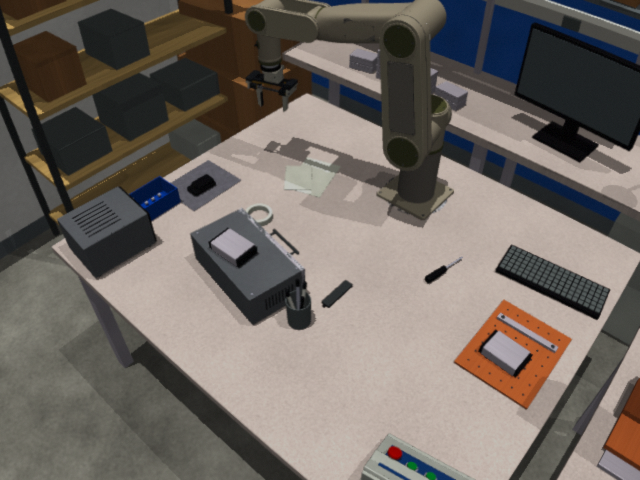

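The top view shows the tester's roof between about (318,131), (437,149) and (303,200), with the pull bar at about (328–372, 220–235). I'll enlarge that region.

```bash
cat > h.py <<'E'
import cv2,numpy as np
def ray(c,uv):
    p=cv2.undistortPoints(np.array(uv,float).reshape(-1,1,2),c["mtx"],c["dist_coeffs"]).reshape(-1,2)
    d=np.c_[p,np.ones(len(p))]@c["R"]
    return -c["R"].T@c["t"],d
def onz(c,uv,z):
    o,d=ray(c,uv); return o+d*((z-o[2])/d[:,2])[:,None]
def cloud(c):
    v,u=np.mgrid[:480,:640]; uv=np.c_[u.ravel(),v.ravel()].astype(float)
    o,d=ray(c,uv); P=o+d*c["depth"].ravel()[:,None]; return P.reshape(480,640,3)
E
python3 - <<'E'
import pickle,cv2,numpy as np
from h import *
d=pickle.load(open("d0.pkl","rb"));c=d["top"]
cv2.imwrite("pics/topc.png",cv2.resize(c["color"][115:265,260:460,::-1],None,fx=4,fy=4,interpolation=cv2.INTER_CUBIC))
P=cloud(c);z=P[...,2]
m=((abs(z-.125)<.006)&(c["depth"]>0)); m[:, :260]=0;m[:,460:]=0;m[:110]=0;m[265:]=0
n,l,s,_=cv2.connectedComponentsWithStats(m.astype(np.uint8));i=1+s[1:,4].argmax()
pts=P[l==i][:,:2].astype(np.float32);print(len(pts),cv2.minAreaRect(pts),cv2.boxPoints(cv2.minAreaRect(pts)))
b=(z>.085)&(z<.112)&(c["depth"]>0);b[:214]=0;b[245:]=0;b[:,:315]=0;b[:,385:]=0
print(np.argwhere(b)[:,::-1].min(0) if b.any() else 0,b.sum()); q=P[b];print(q.mean(0) if len(q) else 0, cv2.minAreaRect(q[:,:2].astype(np.float32)) if len(q) else 0)
E
```

```text
7055 ((0.7069211006164551, -0.17199558019638062), (0.3508870005607605, 0.20374783873558044), 79.29932403564453) [[ 0.57424265 -0.32547244]
 [ 0.7744475  -0.363304  ]
 [ 0.83959955 -0.01851872]
 [ 0.6393947   0.01931283]]
[328 214] 219
[ 0.57826595 -0.12625783  0.10410071] ((0.5867440104484558, -0.12379170954227448), (0.14011092483997345, 0.030337253585457802), 80.15489196777344)
```

View pics/topc.png

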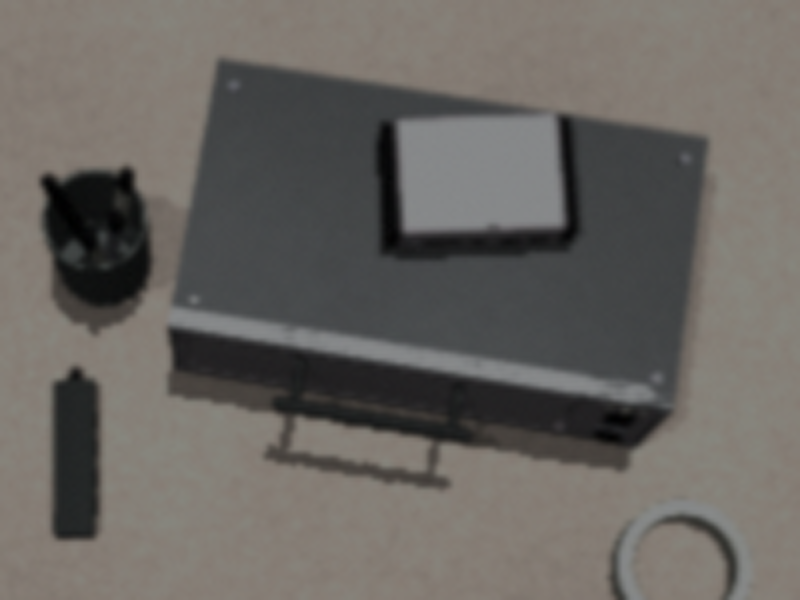

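The crop shows the pull bar from (275,403) to (472,438), with its shadow below. The bright roof strip is the front edge, the tape roll lies right front, and the hub is at left.

```bash
python3 - <<'E'
import pickle,cv2,numpy as np
from h import *
d=pickle.load(open("d0.pkl","rb"));c=d["top"]
f=lambda a:np.array(a)/4+[260-.375,115-.375]
b=onz(c,f([(275,403),(472,438)]),.1);print("bar",b,np.linalg.norm(b[1]-b[0]),b.mean(0))
k=onz(c,f([(218,58),(708,138),(670,408),(170,327)]),.125);print("roof",k,[np.linalg.norm(k[i]-k[i-1]) for i in range(4)])
for n in(0,1):
  v=(k[1]-k[0],k[2]-k[3])[n];print(np.degrees(np.arctan2(-v[0],-v[1]))) 
print("barang",np.degrees(np.arctan2(*(b[0]-b[1])[:2])))
P=cloud(c);q=P[214:230,325:382];q=q[(q[...,2]>.09)&(q[...,2]<.106)];
# bar mask only: those in front
m=b.mean(0);a=np.radians(-10.7);X=np.array([np.cos(a),np.sin(a)]);Y=np.array([-X[1],X[0]])
r=q[:,:2]-m[:2];r=np.c_[r@X,r@Y];print(len(r));print(np.histogram(r[:,0],bins=np.arange(-.03,.05,.005)))
s=abs(r[:,0])<.01;print(r[s].mean(0),np.ptp(r[s][:,1]),r[s][:,1].min(),r[s][:,1].max(),q[s][:,2].mean())
print("tape",onz(c,f([(680,565)]),.012),"hub",onz(c,f([(77,380),(75,535)]),.012))
E
```

```text
bar [[ 0.59097578 -0.05458435  0.1       ]
 [ 0.56396054 -0.19022442  0.1       ]] 0.13830420312114555 [ 0.57746816 -0.12240438  0.1       ]
roof [[ 0.83691763 -0.01837985  0.125     ]
 [ 0.77116973 -0.36091719  0.125     ]
 [ 0.57715042 -0.32216435  0.125     ]
 [ 0.63959974  0.01694229  0.125     ]] [np.float64(0.2004544858233543), np.float64(0.3487902141174937), np.float64(0.19785165241940636), np.float64(0.344808980497147)]
10.865415639159556
10.43458440139946
barang 11.264123731081838
164
(array([ 0,  0,  0,  0,  2, 77, 56, 14,  4,  4,  5,  2,  0,  0,  0]), array([-3.0000000e-02, -2.5000000e-02, -2.0000000e-02, -1.5000000e-02,
       -1.0000000e-02, -5.0000000e-03,  6.9388939e-18,  5.0000000e-03,
        1.0000000e-02,  1.5000000e-02,  2.0000000e-02,  2.5000000e-02,
        3.0000000e-02,  3.5000000e-02,  4.0000000e-02,  4.5000000e-02]))
[0.00011012 0.00244499] 0.1400986359442498 -0.06980038516311353 0.07029825078113626 0.10304246080565362
tape [[ 0.48626588 -0.35039943  0.012     ]] hub [[0.63287749 0.09150934 0.012     ]
 [0.51521934 0.09263291 0.012     ]]
```

Measured: bar middle at (0.577, -0.122, 0.10), tester yaw about -10.8°. The front edge, bar length and roof size all agree with the given sizes. I'll move to above the bar.

Request:
drive_tool(moves=[23,45,0,0,0,0,-7.9,23,45,0,0,0,0,-7.9,23,45,0,0,0,0,-7.9,23,45,0,0,0,0,-7.9,23,45,0,0,0,0,-7.9,23,45,0,0,0,0,-7.9,23,45,0,0,0,0,-7.9,23,45,0,0,0,0,-7.9], grip_force=25)

```text
t: 0.9
tool_pos: [0.4151, -0.3373, 0.4041]
orientation: [-2.41, -2.014, -0.0]
force: [0.7, -0.6, 0.1]
opening: 0.0338
gripper_force: 0.0
```

```bash
cat >> h.py <<'E'
from scipy.spatial.transform import Rotation as Ro
A=np.radians(-10.8);X=np.array([np.cos(A),np.sin(A),0]);Y=np.array([-X[1],X[0],0]);Z=np.array([0,0,1.])
def to(s,grasp,ydir):
    "delta in tool frame (mm, deg) to bring grasp point there, tool down, tool y along ydir"
    R=Ro.from_rotvec(s["orientation"]);z=-Z;T=np.c_[np.cross(ydir,z),ydir,z]
    p=np.array(grasp)+Z*.1673
    return (R.inv().apply(p-s["tool_pos"])*1e3).round(1),np.degrees((R.inv()*Ro.from_matrix(T)).as_rotvec()).round(2)
E
python3 - <<'E'
from plant import robot
from h import *
s=robot.read_state();print(s["tool_pos"],s["opening"],s["q"].round(2))
print(to(s,np.array([.577,-.122,.20])+X*.004,X))
E
```

```text
[ 0.41513152 -0.33727455  0.40411192] 0.0337938187629591 [-0.78 -0.05  1.67  0.    1.52 -0.6 ]
(array([240.6, 125. ,  36.9]), array([-0.03, -0.04,  0.55]))
```

Request:
drive_tool(moves=[23,40,20,6,0,0,0.1,23,40,20,6,0,0,0,23,40,20,6,0,0,0,23,40,20,6,0,0,0,23,40,20,6,0,0,0,23,35,20,6,0,0,0,23,0,0,0,0,0,0,23,0,0,0,0,0,0])

```text
t: 1.7
tool_pos: [0.5759, -0.1294, 0.3678]
orientation: [-2.416, -2.006, 0.002]
force: [0.0, -0.5, -0.5]
opening: 0.0229
gripper_force: 0.0
```

```bash
python3 - <<'E'
from plant import robot
from h import *
import pickle
s=robot.read_state();print(s["tool_pos"],s["opening"],s["q"].round(2))
print(to(s,np.array([.577,-.122,.104]),X))
c=robot.read_camera("wrist");pickle.dump(c,open("w1.pkl","wb"));cv2.imwrite("pics/w1.png",c["color"][:,:,::-1])
print(-c["R"].T@c["t"],cv2.projectPoints(np.array([[.577,-.122,.1]]),cv2.Rodrigues(c["R"])[0],c["t"],c["mtx"],c["dist_coeffs"])[0])
E
```

```text
[ 0.57591622 -0.1294046   0.36779361] 0.02291342382461688 [-0.31  0.12  1.56 -0.    1.46 -0.12]
(array([ 7.5, -0.1, 96.5]), array([-0.1 ,  0.  ,  0.23]))
[ 0.58849512 -0.05808705  0.34725045] [[[320.96259545 232.76468491]]]
```

View pics/w1.png

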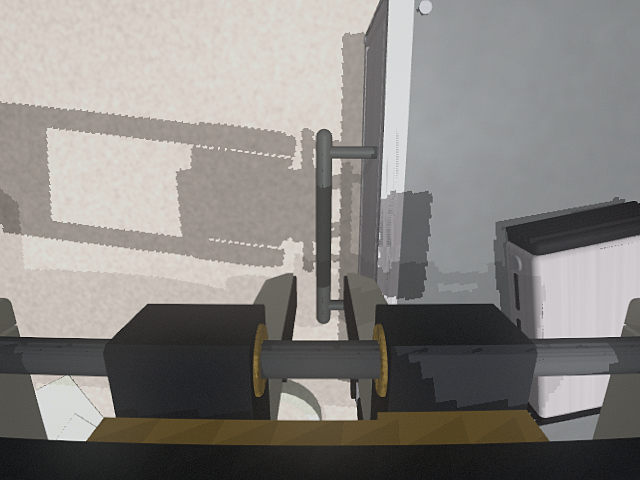

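The wrist view shows the pull bar from (324,130) to (323,322), upright in the picture, so the yaw is right. I'll cast those points onto z = 0.1.

```bash
python3 - <<'E'
import pickle
from h import *
c=pickle.load(open("w1.pkl","rb"))
b=onz(c,[(324,133),(323.5,318)],.1);print(b,b.mean(0),np.degrees(np.arctan2(*(b[0]-b[1])[:2])),np.linalg.norm(b[0]-b[1]))
print("roof edge",onz(c,[(412,20),(383,318)],.125))
P=cloud(c);print(P[226,323],P[226,323,2])
E
```

```text
[[ 0.59127261 -0.05595602  0.1       ]
 [ 0.56681768 -0.18736237  0.1       ]] [ 0.57904515 -0.12165919  0.1       ] 10.542234738371976 0.1336625306265706
roof edge [[ 0.64987274 -0.00507236  0.125     ]
 [ 0.60850696 -0.18170142  0.125     ]]
[ 0.57947603 -0.11624232  0.10508347] 0.10508346706459273
```

Request:
drive_tool(moves=[23,7,1,16,0,0,0.2,23,0,0,20,0,0,0,23,0,0,20,0,0,0,23,0,0,20,0,0,0,23,0,0,20,0,0,0,0,0,0,0,0,0,0,0,0,0,0,0,0,0,0,0,0,0,0,0,0], grip_force=25)

```text
t: 2.55
tool_pos: [0.5779, -0.1242, 0.2725]
orientation: [2.423, 1.999, 0.0]
force: [4.7, -3.1, -12.5]
opening: 0.0102
gripper_force: 25.0
```

Bar gripped. Next is the pull along tool -y.

Request:
drive_tool(moves=[0,0,-8,0,0,0,0,0,0,-16,0,0,0,0,0,0,-16,0,0,0,0,0,0,-16,0,0,0,0,0,0,-16,0,0,0,0,0,0,-16,0,0,0,0,0,0,-16,0,0,0,0,0,0,-12,0,0,0,0])

```text
t: 3.35
tool_pos: [0.4631, -0.1022, 0.2726]
orientation: [2.422, 1.999, -0.001]
force: [5.5, -5.7, -14.2]
opening: 0.01
gripper_force: 25.0
```

Request:
drive_tool(moves=[0,0,-8,0,0,0,0,0,0,-5,0,0,0,0,0,0,-4,0,0,0,0,0,0,-2,0,0,0,0,0,0,0,0,0,0,0])

```text
t: 3.85
tool_pos: [0.4456, -0.0989, 0.2726]
orientation: [2.42, 1.997, 0.001]
force: [10.1, -7.1, -21.6]
opening: 0.0101
gripper_force: 25.0
```

```bash
python3 - <<'E'
from plant import robot
from h import *
s=robot.read_state();print(s["force"],s["tool_pos"],(s["tool_pos"]-[.5779,-.1242,.2725])@np.c_[X,Y])
E
```

```text
[ 10.09261716  -7.13879433 -21.5771471 ] [ 0.44561998 -0.09889382  0.27262527] [-1.34678888e-01  7.11373442e-05]
```

Request:
drive_tool(moves=[0,0,-2,0,0,0,0,0,0,-1,0,0,0,0,0,0,0,0,0,0,0])

```text
t: 4.15
tool_pos: [0.4444, -0.0986, 0.2728]
orientation: [2.417, 1.994, 0.008]
force: [28.0, -10.8, -35.6]
opening: 0.0102
gripper_force: 25.0
```

```bash
python3 - <<'E'
from plant import robot
from h import *
s=robot.read_state();print(s["force"],s["tool_pos"],(s["tool_pos"]-[.5779,-.1242,.2725])@np.c_[X,Y])
c=robot.read_camera("top");import pickle;pickle.dump(c,open("t2.pkl","wb"))
cv2.imwrite("pics/top2.png",cv2.resize(c["color"][115:265,260:460,::-1],None,fx=4,fy=4,interpolation=cv2.INTER_CUBIC))
E
```

```text
[ 28.0469881  -10.77969284 -35.64013446] [ 0.44436811 -0.09864861  0.2727603 ] [-1.35954527e-01  7.74223149e-05]
```

At the stop: 28 N with no further travel. I'll let go, rise and turn over the bail.

Request:
drive_tool(moves=[0,0,2,0,0,0,0,23,0,0,0,0,0,0,23,0,0,0,0,0,0,23,0,0,-20,0,0,0,23,0,0,-35,0,0,0,23,0,0,-35,0,0,0,23,0,0,-30,0,0,0])

```text
t: 4.9
tool_pos: [0.4443, -0.0979, 0.3959]
orientation: [2.421, 1.999, 0.002]
force: [1.0, -0.1, 0.2]
opening: 0.0228
gripper_force: 0.0
```

Request:
drive_tool(moves=[23,0,0,0,0,0,-8.5,23,0,0,0,0,0,-8.5,23,0,0,0,0,0,-8.5,23,0,0,0,0,0,-8.5,23,0,0,0,0,0,-8.5,23,0,0,0,0,0,-8.5,23,0,0,0,0,0,-8.5,23,0,0,0,0,0,-8.5])

```text
t: 5.7
tool_pos: [0.4444, -0.0979, 0.394]
orientation: [0.88, 3.014, 0.0]
force: [0.2, -0.5, 0.3]
opening: 0.0231
gripper_force: 0.0
```

```bash
python3 - <<'E'
from plant import robot
from h import *
s=robot.read_state();print(s["force"],s["tool_pos"],s["q"].round(2))
print(to(s,np.array([.5355,-.2116,.21])-.03*X,Y))
E
```

```text
[ 0.24495279 -0.45414065  0.28843786] [ 0.44437811 -0.09786615  0.39400009] [-0.33 -0.27  1.89  0.    1.52 -1.33]
(array([-110.1,  -58. ,   16.8]), array([ 1.000e-02,  9.000e-02, -2.175e+01]))
```

Request:
drive_tool(moves=[23,0,0,0,0,0,-7.25,23,0,0,0,0,0,-7.25,23,0,0,0,0,0,-7.25,23,-27,-32,5,0,0,0,23,-27,-32,6,0,0,0,23,-27,-31,6,0,0,0,23,0,0,0,0,0,0,23,0,0,0,0,0,0])

```text
t: 6.5
tool_pos: [0.5056, -0.2074, 0.3759]
orientation: [-0.307, -3.126, -0.001]
force: [0.6, 0.2, 0.5]
opening: 0.0231
gripper_force: 0.0
```

```bash
python3 - <<'E'
from plant import robot
from h import *
import pickle
s=robot.read_state();print(s["force"],s["tool_pos"],s["q"].round(2))
print(to(s,np.array([.5355,-.2116,.088]),Y))
c=robot.read_camera("wrist");pickle.dump(c,open("w2.pkl","wb"));cv2.imwrite("pics/w2.png",c["color"][:,:,::-1])
print(cv2.projectPoints(np.array([[.5355,-.2116,.088]]),cv2.Rodrigues(c["R"])[0],c["t"],c["mtx"],c["dist_coeffs"])[0])
c=robot.read_camera("top");pickle.dump(c,open("t3.pkl","wb"))
E
```

```text
[0.61605234 0.22600149 0.50888796] [ 0.50558389 -0.20740997  0.37590445] [-0.48  0.    1.68  0.    1.47 -1.86]
(array([-30.2,   1.7, 120.6]), array([ 0.03, -0.04, -0.43]))
[[[322.30979025 274.27575292]]]
```

View pics/w2.png

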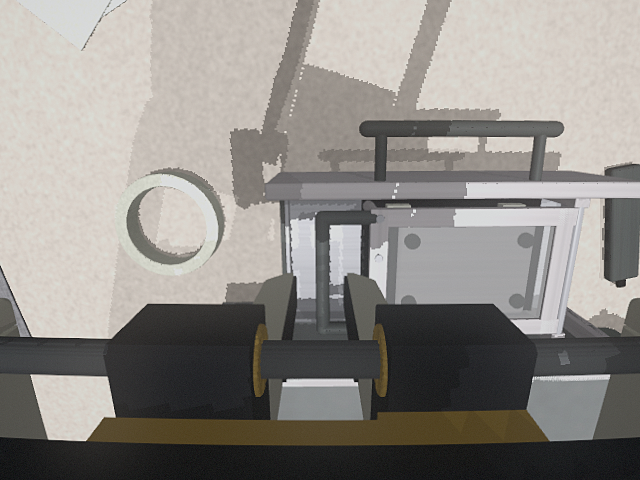

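The wrist view shows the drawer out with the dock under the clear cover. The bail bar is at u≈322, v≈212–330, and the predicted middle (322,274) lies on it. Going down on it.

Request:
drive_tool(moves=[23,-15,1,0,0,0,-0.4,23,-15,1,10,0,0,0,23,0,0,25,0,0,0,23,0,0,25,0,0,0,23,0,0,25,0,0,0,23,0,0,20,0,0,0,23,0,0,14,0,0,0,23,0,0,0,0,0,0])

```text
t: 7.4
tool_pos: [0.5346, -0.2094, 0.2554]
orientation: [-0.293, -3.125, -0.002]
force: [0.3, 0.1, -1.4]
opening: 0.0225
gripper_force: 0.0
```

```bash
python3 - <<'E'
from plant import robot
from h import *
import pickle
c=pickle.load(open("w2.pkl","rb"))
b=onz(c,[(322,225),(322.5,325)],.088);print(b,np.degrees(np.arctan2(*(b[0]-b[1])[:2])))
s=robot.read_state();print(s["force"],s["tool_pos"])
print(to(s,np.array([.5355,-.2116,.088]),Y))
# drawer bar check in top view before descent
t=pickle.load(open("t3.pkl","rb"));P=cloud(t);q=P[215:300,300:420].reshape(-1,3);q=q[(q[:,2]>.085)&(q[:,2]<.115)]
r=q[:,:2]-[.578,-.122];r=np.c_[r@X[:2],r@Y[:2]];m=(r[:,0]<-.115)&(r[:,0]>-.16)&(abs(r[:,1])<.08);print(m.sum(),np.percentile(r[m],[10,50,90],axis=0))
E
```

```text
[[ 0.49656512 -0.20419269  0.088     ]
 [ 0.57894301 -0.21996864  0.088     ]] -79.15871103534589
[ 0.26868868  0.05679987 -1.37885104] [ 0.53458161 -0.20942101  0.25538219]
(array([-1.3, -2. ,  0.1]), array([ 0.05, -0.15,  0.1 ]))
184 [[-0.13890653 -0.05817172]
 [-0.13403431  0.01606826]
 [-0.12408786  0.05763955]]
```

Request:
drive_tool(moves=[23,0,-2,0,0,0,0,0,0,0,0,0,0,0,0,0,0,0,0,0,0,0,0,0,0,0,0,0,0,0,0,0,0,0,0], grip_force=20)

```text
t: 7.9
tool_pos: [0.5359, -0.2118, 0.2584]
orientation: [0.294, 3.125, 0.002]
force: [0.3, 7.0, 4.6]
opening: 0.0103
gripper_force: 20.0
```

```bash
python3 - <<'E'
from plant import robot
from h import *
s=robot.read_state();print(s["force"],s["tool_pos"],s["opening"],s["gripper_force"])
th=np.radians(np.arange(0,61,5));y=.196*(1-np.cos(th));z=.196*np.sin(th)
print(np.c_[np.degrees(th)[1:],np.diff(y)*1e3,-np.diff(z)*1e3].round(1).tolist())
E
```

```text
[0.33591127 6.96439202 4.59652969] [ 0.53586683 -0.21179413  0.2583545 ] 0.010276532286233823 20.000480711460114
[[5.0, 0.7, -17.1], [10.0, 2.2, -17.0], [15.0, 3.7, -16.7], [20.0, 5.1, -16.3], [25.0, 6.5, -15.8], [30.0, 7.9, -15.2], [35.0, 9.2, -14.4], [40.0, 10.4, -13.6], [45.0, 11.6, -12.6], [50.0, 12.6, -11.6], [55.0, 13.6, -10.4], [60.0, 14.4, -9.2]]
```

Request:
drive_tool(moves=[0,0,0.2,-8.6,0,0,0,0,0,0.5,-8.5,0,0,0,0,0,1,-8.5,0,0,0,0,0,1.2,-8.5,0,0,0,0,0,1.7,-8.4,0,0,0,0,0,2,-8.3,0,0,0,0,0,2.4,-8.2,0,0,0,0,0,2.7,-8.1,0,0,0])

```text
t: 8.7
tool_pos: [0.5379, -0.2001, 0.3245]
orientation: [0.293, 3.126, 0.002]
force: [5.7, 5.9, -4.7]
opening: 0.0101
gripper_force: 20.0
```

```bash
python3 - <<'E'
from plant import robot
from h import *
import pickle
s=robot.read_state();print(s["force"],s["wrist_torque"],s["tool_pos"],s["orientation"],s["opening"])
d=s["tool_pos"]-[.5359,-.2118,.2554];print(d@X,d@Y,d@Z)
c=robot.read_camera("wrist");pickle.dump(c,open("w3.pkl","wb"));cv2.imwrite("pics/w3.png",c["color"][:,:,::-1])
E
```

```text
[ 5.70177117  5.92079622 -4.70159032] [ 0.81960208 -1.04046257 -0.05909145] [ 0.53788506 -0.20012013  0.32453263] [2.93190725e-01 3.12583643e+00 2.45352580e-03] 0.010130702466177966
-0.00023869048026031115 0.011844946410406445 0.06913263385367124
```

View pics/w3.png

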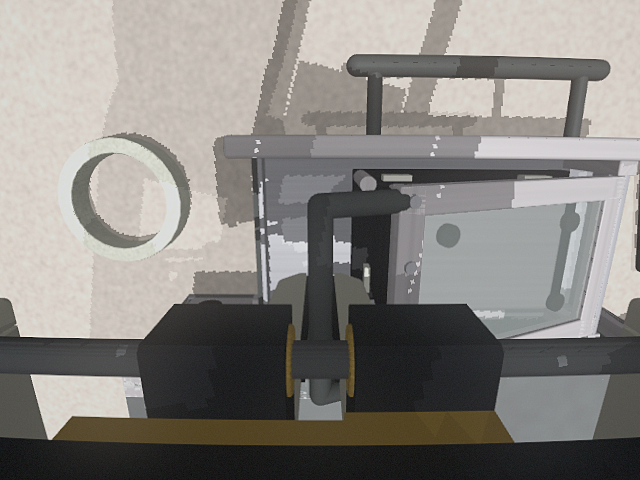

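The cover has lifted to about 20° with the bail between the pads (u≈320), and the dock is still in place. Continuing along the arc.

Request:
drive_tool(moves=[0,0,3.1,-8,0,0,0,0,0,3.4,-7.8,0,0,0,0,0,3.8,-7.7,0,0,0,0,0,4.1,-7.5,0,0,0,0,0,4.5,-7.3,0,0,0,0,0,4.7,-7.1,0,0,0,0,0,5.1,-6.9,0,0,0,0,0,5.3,-6.7,0,0,0])

```text
t: 9.55
tool_pos: [0.5439, -0.1673, 0.3837]
orientation: [0.294, 3.127, -0.001]
force: [5.0, 1.2, -5.2]
opening: 0.0105
gripper_force: 20.0
```

```bash
python3 - <<'E'
from plant import robot
from h import *
s=robot.read_state();print(s["force"],s["wrist_torque"],s["tool_pos"],s["orientation"],s["opening"])
d=s["tool_pos"]-[.5359,-.2118,.2554];print(d@X,d@Y,d@Z, "expected 40deg",.196*(1-np.cos(.698)),.196*np.sin(.698))
E
```

```text
[ 4.97072055  1.20467404 -5.24791166] [ 0.02440364 -0.97673695 -0.01264889] [ 0.54387011 -0.16733     0.3836595 ] [ 2.94079449e-01  3.12654156e+00 -5.08810945e-04] 0.010502044342675187
-0.0005039137914171567 0.04517576394080495 0.12825949915757878 expected 40deg 0.04583869794523608 0.12596659622780143
```

Request:
drive_tool(moves=[0,0,5.6,-6.4,0,0,0,0,0,5.9,-6.2,0,0,0,0,0,6.2,-5.9,0,0,0,0,0,6.4,-5.7,0,0,0,0,0,6.7,-5.3,0,0,0,0,0,6.9,-5.1,0,0,0,0,0,7.1,-4.7,0,0,0,0,0,7.3,-4.5,0,0,0])

```text
t: 10.35
tool_pos: [0.5533, -0.117, 0.4289]
orientation: [0.296, 3.126, -0.005]
force: [1.2, -7.4, 4.5]
opening: 0.01
gripper_force: 20.0
```

Request:
drive_tool(moves=[0,0,0,0,0,0,0,0,0,0,0,0,0,0,0,0,0,0,0,0,0])

```text
t: 10.65
tool_pos: [0.5532, -0.1173, 0.4286]
orientation: [0.295, 3.126, -0.005]
force: [0.9, -5.9, 6.6]
opening: 0.0104
gripper_force: 20.0
```

```bash
python3 - <<'E'
from plant import robot
from h import *
import pickle
s=robot.read_state();print(s["force"],s["wrist_torque"],s["tool_pos"],s["opening"])
# angle from grasp point about the known hinge
pull=np.array([.578,-.122,0])-.135*X
H=pull+.11*X+.1*Y+.088*Z
g=s["tool_pos"]-.1673*Z-H;print("rel",g@X,g@Y,g@Z,np.hypot(g@Y,g@Z),np.degrees(np.arctan2(g@Z,-g@Y)))
for n in("scene","wrist","top"):
    c=robot.read_camera(n);pickle.dump(c,open(n+"4.pkl","wb"))
    im=c["color"][:,:,::-1]
    if n!="wrist": 
        x,y=cv2.projectPoints(H[None],cv2.Rodrigues(c["R"])[0],c["t"],c["mtx"],c["dist_coeffs"])[0].ravel();print(n,x,y)
        x,y=int(x)-100,int(y)-75;im=cv2.resize(im[y:y+150,x:x+200],None,fx=4,fy=4,interpolation=cv2.INTER_CUBIC)
    cv2.imwrite(f"pics/{n}4.png",im)
E
```

```text
[ 0.87974113 -5.86686545  6.59919882] [-1.14574479 -0.15814437 -0.05044735] [ 0.55323001 -0.11733189  0.42864853] 0.01040494143740435
rel -0.00020596565050021937 -0.10005600452838362 0.17334852559881328 0.2001522304883619 60.00664728885536
scene 310.8575903766104 257.5191907898916
top 315.7374477604301 223.1374778511403
```

View pics/scene4.png

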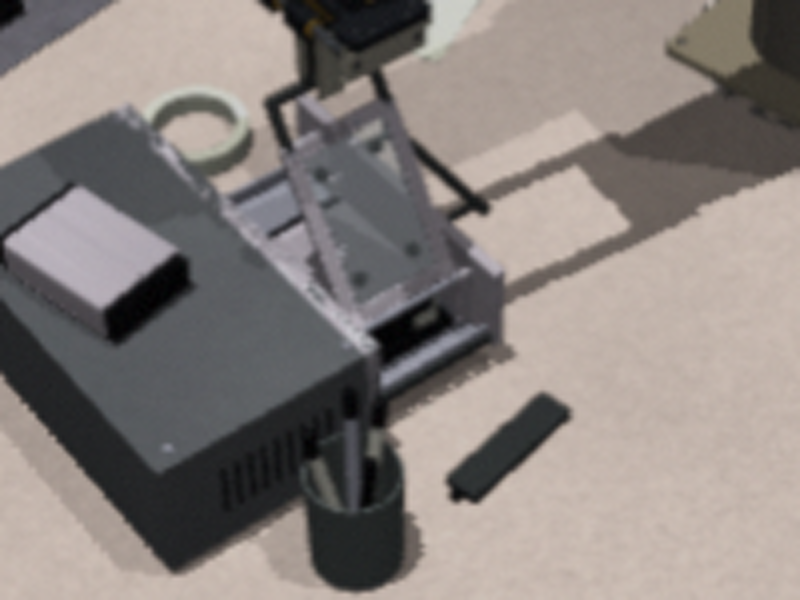

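View pics/wrist4.png

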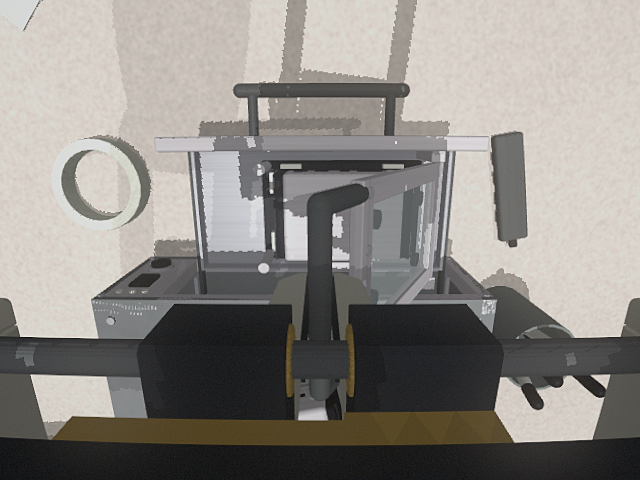

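The scene view shows the cover up on its bail in the gripper, with the neighbours in place. The wrist view shows the dock in its nest at about (310,220) and the pull bar at (236–408, 90). I'll check the drawer travel and cover angle by numbers.

```bash
python3 - <<'E'
from h import *
import pickle
w,s,t,w1=[pickle.load(open(n,"rb")) for n in("wrist4.pkl","scene4.pkl","top4.pkl","w2.pkl")]
for c,uv in((w,[(236,90),(407,90)]),(w1,[(363,128),(560,128)])):
    b=onz(c,uv,.1);m=b.mean(0);print("pull",m,(m-[.578,-.122,.1])@X,(m-[.578,-.122,.1])@Y)
H=np.array([.578,-.122,.088])-.025*X+.1*Y
for n,c in(("scene",s),("top",t),("wrist",w)):
    r=(cloud(c)[c["depth"]>0]-H); r=np.c_[r@X,r@Y,r@Z]
    q=np.c_[np.hypot(r[:,1],r[:,2]),np.degrees(np.arctan2(r[:,2],-r[:,1])),r[:,0]]
    m=(q[:,0]>.06)&(q[:,0]<.155)&(abs(q[:,2])<.055)&(abs(q[:,1]-60)<20)
    print(n,m.sum(),np.percentile(q[m,1],[10,25,50,75,90]) if m.sum() else 0)
    if m.sum()>20: p=np.polyfit(r[m,1],r[m,2],1);print(np.degrees(np.arctan(-p[0])),p)
E
```

```text
pull [ 0.44586285 -0.09688959  0.1       ] -0.13450185750141577 -9.439600300988498e-05
pull [ 0.44559176 -0.09669349  0.1       ] -0.13480489248613942 4.742859151793517e-05
scene 910 [56.69765005 58.02505122 59.45133733 60.88346659 62.04731641]
57.750660016871414 [-1.58494453  0.0059926 ]
top 510 [59.11115527 59.63773135 60.21586678 60.9337994  61.62212686]
59.20704990123136 [-1.677985    0.00377168]
wrist 6332 [59.41138986 59.51980273 59.72999143 60.33122596 60.91413556]
59.44404849962544 [-1.69387841  0.00186985]
```

```bash
python3 -c "
from plant import robot
print(robot.close_job())"
```

```text
the job is handed in; nothing more can be done
None
```

The job is handed in: the drawer is pulled out to its stop, and the gripper is still holding the cover open at about 59.5° (measured from the cameras), with the dock in its nest and nothing else seen to have moved.

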